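# Tighten the sharpener's two-hole disc nut with the pin spanner

### The arm

A 7-joint arm with a two-finger parallel gripper is mounted at the origin on the work surface. World frame = base frame: x ahead of the robot, y to its left, z up, the work surface at z = 0. Lengths are in mm, angles in rad, forces in N, time in s.
With the tool pointing down it reaches from about 425 to 950 mm from the base axis. Payload 16.7 kg.
Tool frame: the origin (TCP) lies midway between the tips of the shut fingers; the grasp point (between the pads) lies 19 mm behind it; z points along the fingers, y is the line along which they close (so a half turn about z gives the same grasp; the last joint's range is limited). The gripper opens to 94 mm and grips with 3 to 60 N. Pads are 16 mm wide; open, the fingers measure 119 mm over their backs; the gripper's body (75 mm by 177 mm) begins 78 mm behind the grasp point.
Start: joints at [-1.476, 0.426, 0.074, 1.606, -0.034, 1.111, -0.067], TCP at [163.601, 654.835, 205.467] pointing down, gripper open.
Joint ranges: [-2.85, 2.85], [-0.5, 2.14], [-1.23, 1.37], [0.21, 2.46], [-1.02, 4.16], [0.16, 2.05], [-2.73, 2.73]. Speed limits (rad/s): [1.89, 1.89, 2.39, 2.39, 3.01, 3.01, 3.01].

### API

Orientations are given as a unit quaternion [w, x, y, z].
In Python, from cell import ctrl, capture gives the robot as it stands.
- The arm moves only by the shell command python3 -m jog 'ROWS' [FORCE]. ROWS is JSON, one flat list of numbers, 7 for each row, row after row: the opening, from -1 (shut) to 1 (fully open), then the shift along the tool's x, y, z in m, then the turn, a rotation vector about the tool's x, y, z in degrees. In form: [fingers, tx, ty, tz, rx, ry, rz, fingers, tx, ty, tz, rx, ry, rz, ...]. A call has exactly 5 rows; each row shifts and turns the commanded pose from where the row before left it, along the tool's axes as they then stand; what a row does not reach is not made up. A row lasts 1/8 s, in which the tool goes at most 62.5 mm and 10.7 degrees, less where a joint would pass 70% of its speed; a pose out of reach is approached as far as the arm can. A call is refused whole if a number of a shift passes 0.0625 or a number of a turn 10.7, either way. A call with a gripper value outside its range is refused whole. The fingers move at their own pace and stop on an object; FORCE is the grip in N (left out, the last holds). Time passes only in rows, so rows that do not move let the fingers close, or fill a call up. It gives the time, the measured TCP pose, the force, the opening and the grip force at its end, in the units of the state.
- ctrl.observe(): the state, without advancing time (a new reading comes with each control period).
- capture(name): name is "scene" or "top"; returns a dict with "color" (420x560x3 uint8, blue, green, red), "intrinsics" (3x3 intrinsics, pixels), "R" (3x3) and "t" (3): a world point X has camera coordinates R X + t. Camera axes: x right, y down, z forward; pixel columns grow to the right and rows downward; lengths in mm; the calibration is good to about 2 mm. A picture is of the moment at which its call begins. There is no depth.
- ctrl.hand_in(): hands the job in; it is judged then, once.
The state is a dict: "time_s": time; "joints": joint angles; "joint_velocities": joint speeds; "joint_efforts": joint torques, N m; "tool_pos": TCP position; "tcp_rot": TCP orientation; "contact_force": force on the tool from outside, world axes, zero at the start; "moment": the same for the moment, N m; "gripper_width": opening from 0.0 (shut) to 1.0 (fully open); "grip_force": force on a finger pad.
Only numpy, scipy, OpenCV 4.12 (cv2) and the standard library are available. Lean on these libraries where they do the work, as an engineer would, in place of code of your own. Each camera call takes 0.05 s, during which the arm holds its last target. There are 200 camera calls.

### The job

The round two-hole nut that clamps the disc of the blue sharpener is loose. Take the pin spanner, put both of its pins fully into the two holes before turning anything, and tighten the nut clockwise (seen from above) with the spanner, never with the fingers on the nut, until it comes up against its stop. Then lift the spanner off and set it down, without dropping it, pins down and wholly on the cork mat, and leave the other things on the bench alone.

Things in the scene. Friction and masses are not known exactly. Their poses are not given: they have to be found in the camera images.
- spanner: Loose steel pin spanner, ~0.25 kg, 158 mm long, standing level on two pins and a tail foot. x along the handle to the fork, z up; origin under the handle, near the centre of mass, at pin-tip height. Handle bar 14 mm wide, x -80 to 30 mm, underside 10, top 24 mm above the tips: grip it at the origin. Crossbar 56 wide at x = 32; two arms 12 wide, 10 high, to x = 78 at y = +-22, a 32 mm gap between.
- pin_a (a point): Tip of one pin of the spanner, at (70, 22, 0) mm in the spanner's frame; the pin points down under the fork arm, 7 mm thick, 10 mm long, tip tapered to 4 mm.
- pin_b (a point): Tip of the other, equal pin, at (70, -22, 0) mm in the spanner's frame. Either pin fits either hole.
- tail (a point): Underside of the spanner's tail foot (10 mm thick, 10 mm long), at (-73, 0, 0) mm in the spanner's frame.
- sharpener: Blue disc sharpener, fixed to the bench: housing 200 x 200 mm, 84 mm tall; a flat grey disc 180 mm wide on top, its upper face 100 mm above the bench. Origin on the bench under the housing's centre, straight below the nut's axis; x points from the black front panel to the back, y left, z up. Disc and spindle do not turn.
- nut_mid (a point): Centre of the top face of the round aluminium nut (72 mm across, 16 mm tall) on the disc, 116 mm above the bench; z up, x towards hole a. Two holes 22 mm either side of the centre, 10 mm wide, slightly chamfered, 13 mm deep. The nut turns about this vertical axis. The 16 mm thick spindle end stands 5 mm above the face; the fork straddles it.
- nut_hole_a (a point): Centre of the mouth of hole a, on the nut's top face; z up.
- nut_hole_b (a point): Centre of the mouth of hole b, on the nut's top face; z up.
- nut (a joint): Turn of the nut (rad), growing clockwise seen from above; from 0 (loosest) to a hard stop at 1.3 (tight). At the stop the line through the holes lies along the sharpener's y axis; at value q it stands 1.3 - q anticlockwise of that. It starts at 0.2 to 0.8, turns against a friction of about 0.3 N m and stays where it is left.
- mat: Cork mat, 220 mm (x) by 130 mm (y), 4 mm thick, fixed flat on the bench. Origin under its centre.
- mat_top (a point): Centre of the mat's upper face; x along its long side.
- head: Bystander, loose, leave alone: half-carved turned wooden head on a neck, upright, 72 mm wide, 125 mm tall; origin under its centre.
- mallet: Bystander, loose, leave alone: dark turned wooden carver's mallet standing on its head, 72 mm wide, 150 mm tall, handle up; origin under its centre.
- gouge: Bystander, loose, leave alone: wood-handled gouge lying flat, 180 mm long, 24 mm thick handle; origin at its middle.
- offcut: Bystander, loose, leave alone: plain wooden block 90 x 60 x 40 mm; origin under its centre.
- glue: Bystander, loose, leave alone: white squeeze bottle, 56 mm wide, 140 mm tall; origin under its centre.
- tin: Bystander, loose, leave alone: metal can, 80 mm wide, 80 mm tall; origin under its centre.
- wrench: Bystander, loose, leave alone: ordinary open-ended wrench lying flat, 170 mm long, no pins (not the tool for this job); origin at its middle.
There are look-alikes about, which are no part of the job. There is more than one size of the spanner; the one meant has the size given above.

How it is judged:
By the outcome, as a careful person would: the job done as asked, in the order asked, and still so for the second after the job is handed in, with the robot touching nothing.
It also fails if it takes over 64 s, if anything falls off the work surface, if the arm or the gripper's body presses on something with over 40 N, if the wrist force passes 120 N, or if a joint passes its speed limit or range.

## Working session

There is one attempt and no reset: what is moved stays moved. The work goes in short steps, Python scripts to look and compute and a shell command to move; the robot and the scene stay as the last step left them, time stands still between calls to the robot, and variables do not carry over. Pictures are saved under pics/ and viewed, at most 10 in all, crops included, and the job is handed in when it is done.

```bash
ls; mkdir -p pics
python3 - <<'E'
from cell import ctrl, capture
import cv2
for n in ("scene","top"):
    d=capture(n); cv2.imwrite(f"pics/{n}0.png",cv2.resize(d["color"],(784,588),interpolation=cv2.INTER_CUBIC)); cv2.imwrite(f"pics/raw_{n}0.png",d["color"])
    print(n,d["intrinsics"],d["R"],d["t"])
print(ctrl.observe())
E
```

```text
pics
scene [[478.49741094   0.         275.87800952]
 [  0.         478.49741094 209.2551122 ]
 [  0.           0.           1.        ]] [[-0.61234516  0.79056578 -0.00625746]
 [ 0.53015592  0.40474332 -0.7450621 ]
 [-0.58648794 -0.4595526  -0.66696574]] [ 284.78923716 -169.00797886 1939.8257518 ]
top [[388.98629439   0.         279.03025092]
 [  0.         388.98629439 207.93002211]
 [  0.           0.           1.        ]] [[-0.02707712 -0.99962682  0.00361152]
 [-0.97849804  0.02576546 -0.2046405 ]
 [ 0.20447108 -0.00907494 -0.97883054]] [   9.73296365  494.54881272 1072.81810956]
{'time_s': 0.1, 'joints': array([-1.47551082,  0.42662203,  0.0738607 ,  1.60653407, -0.03410594,
        1.11079199, -0.06708718]), 'joint_velocities': array([-0.00171022,  0.00032226,  0.00111902, -0.00337096,  0.00027421,
        0.00279545, -0.00057116]), 'joint_efforts': array([ 6.61381360e-03, -9.37461519e+01,  3.67690936e+00, -4.55047703e+01,
       -4.84479766e-02,  1.69789838e-02,  3.28435715e-05]), 'tool_pos': array([163.52032045, 654.49511057, 204.88144679]), 'tcp_rot': array([-3.15452615e-05,  1.22101380e-01,  9.92517482e-01, -5.47131418e-04]), 'contact_force': array([-1.02713371,  0.05115116, -0.16354875]), 'moment': array([0.01554177, 0.01316644, 0.00233114]), 'grip_force': 0.0, 'gripper_width': 1.001107366042772}
```

View pics/top0.png

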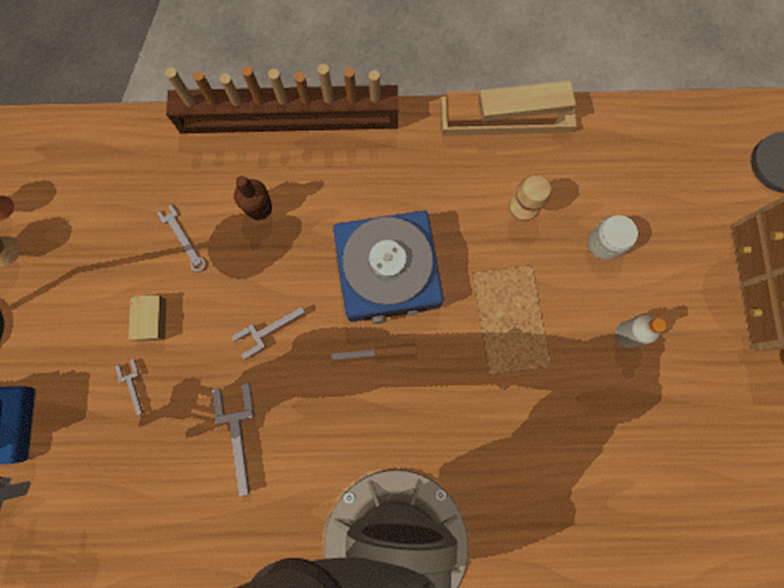

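View pics/scene0.png

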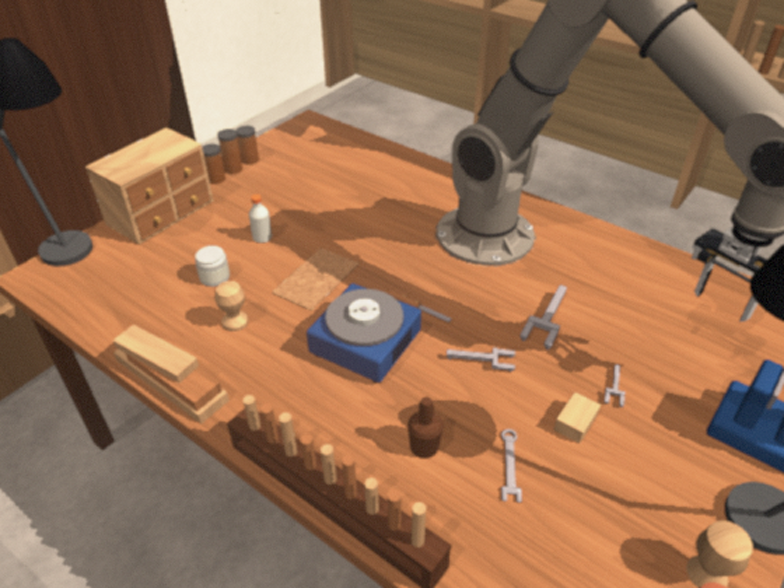

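The top view shows three pin spanners: A with its tail at (303,311) and fork at (243,345), B small at (130,387), and C large at (235,440). It also shows the nut at (388,258), the mat at (511,320) and the wrench at (182,238). I'll measure the sizes next.

```bash
cat > h.py <<'E'
import numpy as np, cv2
from cell import ctrl, capture
def ray(d,uv,z):
    """pixel (raw) -> world point on plane z"""
    R,t,K=map(np.array,(d["R"],d["t"],d["intrinsics"]))
    c=-R.T@t; v=R.T@np.linalg.solve(K,[uv[0],uv[1],1.0])
    return c+v*(z-c[2])/v[2]
def proj(d,X):
    p=np.array(d["R"])@X+d["t"]; p=np.array(d["intrinsics"])@p; return p[:2]/p[2]
E
python3 - <<'E'
from h import *
d=capture("top"); im=d["color"]; np.set_printoptions(precision=1,suppress=True)
hsv=cv2.cvtColor(im,cv2.COLOR_BGR2HSV)
m=((hsv[...,1]<75)&(hsv[...,2]>85)).astype(np.uint8)
n,l,s,c=cv2.connectedComponentsWithStats(m)
for i in range(1,n):
    if 60<s[i,4]<4000:
        cn=cv2.findContours((l==i).astype(np.uint8),0,2)[0][0]
        r=cv2.minAreaRect(cn); b=cv2.boxPoints(r)
        w=np.array([ray(d,p,22)[:2] for p in b])
        print(s[i],np.array(c[i])*1.4,"sides",np.linalg.norm(w[1]-w[0]),np.linalg.norm(w[2]-w[1]),"mid",w.mean(0))
# mat corners (clicks /1.4)
for p in [(473,269),(534,265),(550,369),(490,374)]: print("mat",ray(d,np.array(p)/1.4,4)[:2])
# nut: bright disc
cv2.imwrite("pics/cropA.png",np.hstack([cv2.resize(im[205:275,150:230],(400,350),interpolation=2),cv2.resize(im[150:220,240:320],(400,350),interpolation=2)]))
E
```

```text
[541 108  17  18  91] [765.7 162.8] sides 53.27682426753484 52.26348772058663 mid [ 770.  -849.5]
[112 146  35  48 347] [181.9 237.6] sides 36.856676130443674 166.81375381888586 mid [628.9 443. ]
[ 244  154   65   64 3181] [386.7 260. ] sides 196.67981588514803 194.74693652618237 mid [570.7   4.2]
[420 154  36  31 823] [612.6 236.6] sides 117.35105513517468 80.51726016597426 mid [ 608.3 -488.5]
[166 219  52  38 381] [264.4 331.3] sides 157.25679038414475 58.38759505573644 mid [428.6 250.1]
[440 225  31  23 438] [636.1 331.3] sides 86.20564348504358 57.35938244281777 mid [ 400.7 -515. ]
[237 250  31   7 132] [352.7 354.2] sides 87.74765698016799 12.283056107144192 mid [369.5  78.2]
[ 82 257  19  40 204] [129.8 383.7] sides 40.89190191829986 112.97918811670112 mid [313.7 532. ]
[151 273  30  82 727] [235.2 432.3] sides 77.7193665458863 219.09913124665064 mid [207.4 316.1]
[ 232  336  102   84 2471] [393.4 511.5] sides 188.80718399477794 284.94876220962857 mid [ 42.9 -10.2]
[255 388  66  22 723] [407.  557.5] sides 45.26909680756654 176.93381128927018 mid [-24.6 -11.2]
mat [ 548.8 -184.1]
mat [ 554.3 -317.4]
mat [ 329.3 -332.7]
mat [ 322.3 -206.4]
```

View pics/cropA.png

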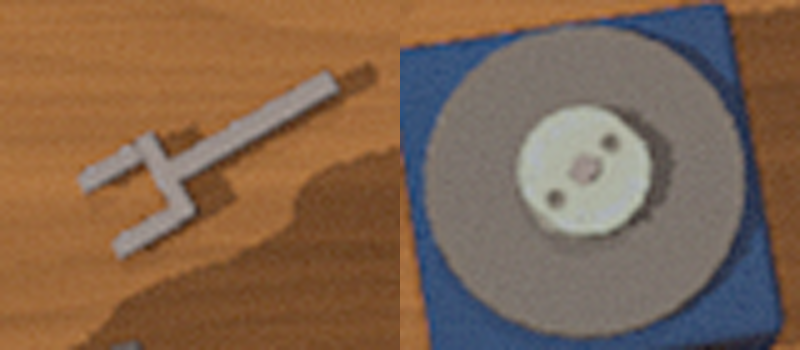

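Candidates are A at (264,331), about 157×58 mm, B at (130,384), about 113 mm, and C at (235,432), about 219 mm. A fits the 158×56 mm description, and the crop confirms it has a fork with a 32 mm gap. The nut crop shows the holes at raw (282,178) and (271,190). I'll work out the poses now.

```bash
cat > sp.py <<'E'
from h import *
np.set_printoptions(precision=1,suppress=True)
def yaw(v): return np.degrees(np.arctan2(v[1],v[0]))
E
python3 - <<'E'
from sp import *
d=capture("top"); s=capture("scene")
tail=ray(d,(150+335/5,205+85/5),22); f=ray(d,(150+100/5,205+219/5),20)
print("spanner",tail,f,np.linalg.norm(f-tail),"mid",(tail+f)/2,yaw(f-tail))
for dd,nm,(x0,x1,y0,y1) in ((d,"top",(240,320,150,220)),(s,"scene",(235,285,205,240))):
    im=dd["color"][y0:y1,x0:x1]; g=cv2.cvtColor(im,6)
    big=cv2.resize(im,None,fx=8,fy=8,interpolation=2)
    m=(cv2.cvtColor(big,6)>170).astype(np.uint8)
    n,l,st,c=cv2.connectedComponentsWithStats(m); i=1+st[1:,4].argmax()
    cn=max(cv2.findContours((l==i).astype(np.uint8),0,2)[0],key=len)
    hull=cv2.convexHull(cn); e=cv2.fitEllipse(hull)
    tr=lambda p:((p[0]+.5)/8-.5+x0,(p[1]+.5)/8-.5+y0)
    P=ray(dd,tr(e[0]),116); print(nm,"nut ellipse",P,e[1])
    # dark blobs within hull
    mm=np.zeros_like(m); cv2.fillPoly(mm,[hull],1); mm=cv2.erode(mm,np.ones((25,25)))
    bl=(cv2.cvtColor(big,6)<150).astype(np.uint8)&mm
    n,l,st,c=cv2.connectedComponentsWithStats(bl)
    for k in range(1,n):
        if st[k,4]>30: print("  blob",st[k,4],tr(c[k]),ray(dd,tr(c[k]),116))
m=[ray(d,np.array(p)/1.4,4) for p in [(473,269),(534,265),(550,369),(490,374)]]
print("mat",np.mean(m,0),yaw(m[0]-m[3]),yaw(m[1]-m[2]))
# housing front edge yaw from top corners, z84
print("housing",[ray(d,np.array(p)/1.4,84) for p in [(333,222),(427,212),(441,308),(347,320)]])
E
```

```text
spanner [463.2 179.8  22. ] [388.2 316.1  20. ] 155.54101561120058 mid [425.7 247.9  21. ] 118.83152978690185
top nut ellipse [549.6   2.5 116. ] (192.91543579101562, 201.92245483398438)
  blob 793 (np.float64(281.5796815889029), np.float64(178.1203499369483)) [565.  -12.2 116. ]
  blob 1731 (np.float64(276.841096187175), np.float64(183.55563980358176)) [549.8   1.3 116. ]
  blob 800 (np.float64(270.65953125), np.float64(189.25109375)) [534.1  18.7 116. ]
scene nut ellipse [550.3   2.7 116. ] (137.75912475585938, 185.7282257080078)
mat [ 438.7 -260.1    4. ] 5.6451480531003195 3.8929911941160467
housing [array([636. , 111.4,  84. ]), array([652.6, -82.8,  84. ]), array([ 450.8, -102.4,   84. ]), array([431.6,  84.8,  84. ])]
```

```bash
python3 -m jog '[1,-0.035,-0.033,0,0,0,0, 1,-0.035,-0.033,0,0,0,0, 1,-0.035,-0.033,0,0,0,0, 1,-0.035,-0.033,0,0,0,0, 1,-0.035,-0.033,0,0,0,0]' && python3 -m jog '[1,-0.035,-0.033,0,0,0,0, 1,-0.035,-0.033,0,0,0,0, 1,-0.035,-0.033,0,0,0,0, 1,-0.035,-0.033,0,0,0,0, 1,-0.035,-0.033,0,0,0,0]' && python3 -m jog '[1,0,0,0.02,0,0,9.4, 1,0,0,0.02,0,0,9.4, 1,0,0,0.02,0,0,9.4, 1,0,0,0.02,0,0,9.4, 1,0,0,0.02,0,0,9.4]'
```

```text
time_s: 0.88
tool_pos: [294.1, 450.9, 205.5]
tcp_rot: [-0.0, 0.122, 0.993, 0.0]
contact_force: [1.1, 0.4, -0.7]
gripper_width: 1.005
grip_force: 0.0
time_s: 1.5
tool_pos: [423.8, 248.5, 205.7]
tcp_rot: [0.0, 0.122, 0.993, 0.0]
contact_force: [-0.2, 1.0, -0.7]
gripper_width: 0.998
grip_force: 0.0
time_s: 2.12
tool_pos: [423.2, 249.8, 104.9]
tcp_rot: [0.0, 0.51, 0.86, 0.0]
contact_force: [0.2, 1.4, 0.3]
gripper_width: 1.003
grip_force: 0.0
```

```bash
python3 -m jog '[1,-0.003,0.0015,0.02,0,0,0, 1,0,0,0.02,0,0,0, 1,0,0,0.02,0,0,0, 1,0,0,0.02,0,0,0, 1,0,0,0.01,0,0,0]' && python3 -m jog '[1,0,0,0.01,0,0,0, 1,0,0,0,0,0,0, -1,0,0,0,0,0,0, -1,0,0,0,0,0,0, -1,0,0,0,0,0,0]' 40 && python3 -m jog '[-1,0,0,0,0,0,0, -1,0,0,0,0,0,0, -1,0,0,0,0,0,0, -1,0,0,0,0,0,0, -1,0,0,0,0,0,0]'
```

```text
time_s: 2.75
tool_pos: [425.7, 247.7, 14.7]
tcp_rot: [-0.0, 0.508, 0.861, -0.0]
contact_force: [0.3, 0.8, 0.1]
gripper_width: 1.001
grip_force: 0.0
time_s: 3.38
tool_pos: [426.0, 248.1, 5.8]
tcp_rot: [0.0, 0.508, 0.862, 0.0]
contact_force: [0.2, 0.7, -0.3]
gripper_width: 0.715
grip_force: 0.0
time_s: 4.0
tool_pos: [426.1, 248.0, 5.5]
tcp_rot: [0.0, 0.508, 0.862, 0.0]
contact_force: [1.0, 0.5, -0.5]
gripper_width: 0.185
grip_force: 0.5
```

```bash
python3 -m jog '[-0.4,0,0,0,0,0,0, -0.4,0,0,0.0025,0,0,0, -0.4,0,0,0,0,0,0, -1,0,0,0,0,0,0, -1,0,0,0,0,0,0]' && python3 -m jog '[-1,0,0,0,0,0,0, -1,0,0,0,0,0,0, -1,0,0,0,0,0,0, -1,0,0,0,0,0,0, -1,0,0,0,0,0,0]'
```

```text
time_s: 4.62
tool_pos: [426.0, 248.0, 3.0]
tcp_rot: [0.0, 0.508, 0.861, 0.0]
contact_force: [0.4, -0.4, -0.2]
gripper_width: 0.146
grip_force: 39.8
time_s: 5.25
tool_pos: [426.0, 248.0, 3.0]
tcp_rot: [0.0, 0.508, 0.861, 0.0]
contact_force: [1.3, 0.3, -0.8]
gripper_width: 0.149
grip_force: 39.8
```

```bash
python3 -m jog '[-1,0,0,-0.02,0,0,0, -1,0,0,-0.04,0,0,0, -1,0,0,-0.04,0,0,0, -1,0,0,-0.04,0,0,0, -1,0,0,-0.02,0,0,0]' && python3 -m jog '[-1,0,0,0,0,0,7.4, -1,0,0,0,0,0,7.4, -1,0,0,0,0,0,7.4, -1,0,0,0,0,0,7.4, -1,0,0,0,0,0,7.4]' && python3 -m jog '[-1,0,0,0,0,0,7.4, -1,0,0,0,0,0,7.4, -1,0,0,0,0,0,7.4, -1,0,0,0,0,0,7.4, -1,0,0,0,0,0,7.4]'  && python3 -m jog '[-1,-0.02,0.033,0,0,0,0, -1,-0.031,0.052,0,0,0,0, -1,-0.042,0.070,0,0,0,0, -1,-0.035,0.059,0,0,0,0, -1,-0.028,0.047,0,0,0,0]'
```

```text
time_s: 5.88
tool_pos: [426.2, 248.1, 164.8]
tcp_rot: [0.0, 0.508, 0.861, 0.001]
contact_force: [0.7, 0.4, -2.9]
gripper_width: 0.146
grip_force: 39.8
time_s: 6.5
tool_pos: [425.5, 247.7, 162.8]
tcp_rot: [-0.0, 0.756, 0.654, -0.0]
contact_force: [0.2, -0.2, -3.2]
gripper_width: 0.147
grip_force: 39.8
time_s: 7.12
tool_pos: [425.5, 247.7, 162.8]
tcp_rot: [0.0, 0.925, 0.38, -0.0]
contact_force: [-0.3, 0.7, -2.4]
gripper_width: 0.146
grip_force: 39.8out of range
```

```bash
python3 -m jog '[-1,-0.02,0.035,0,0,0,0, -1,-0.035,0.058,0,0,0,0, -1,-0.037,0.062,0,0,0,0, -1,-0.035,0.058,0,0,0,0, -1,-0.027,0.047,0,0,0,0]' && python3 -m jog '[-1,0,0,0,0,0,0, -1,0,0,0,0,0,0, -1,0,0,0.01,0,0,0, -1,0,0,0.01,0,0,0, -1,0,0,0,0,0,0]'
python3 - <<'E'
from sp import *
d=capture("top"); s=capture("scene")
cv2.imwrite("pics/close1.png",np.hstack([cv2.resize(d["color"][150:220,230:310],(400,350),interpolation=2),cv2.resize(s["color"][180:250,210:290],(400,350),interpolation=2)]))
print(ctrl.observe()["tool_pos"])
E
```

```text
time_s: 7.75
tool_pos: [495.6, -27.4, 163.0]
tcp_rot: [-0.0, 0.924, 0.382, 0.0]
contact_force: [0.7, 1.3, -2.2]
gripper_width: 0.145
grip_force: 39.8
time_s: 8.38
tool_pos: [495.1, -24.8, 142.0]
tcp_rot: [-0.0, 0.924, 0.383, -0.001]
contact_force: [1.2, -0.1, -3.3]
gripper_width: 0.144
grip_force: 39.8
[495.7 -25.1 142.8]
```

View pics/close1.png

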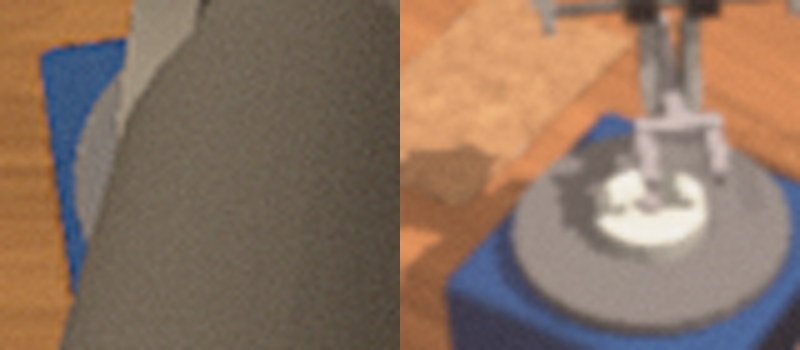

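The top view is blocked by the arm. The scene crop shows the fork tips at about (655,195) and (718,180), ahead of the nut at (652,210). I'll make up the lost shift and look again from the scene camera.

```bash
python3 -m jog '[-1,-0.006,0.009,0,0,0,0, -1,-0.006,0.01,0,0,0,0, -1,0,0,0,0,0,0, -1,0,0,0,0,0,0, -1,0,0,0,0,0,0]'
python3 - <<'E'
from sp import *
s=capture("scene"); o=ctrl.observe(); p=o["tool_pos"]; q=o["tcp_rot"]; print(p,q)
cr=cv2.resize(s["color"][185:245,220:300],(800,600),interpolation=2)
y=2*np.arctan2(q[2],q[1]); print(np.degrees(y))
# expected pin arm-end top corners and tips, given nominal grasp
for (a,b,c),col in (((70,22,0),(0,0,255)),((70,-22,0),(0,0,255)),((78,28,20),(255,0,0)),((78,16,20),(255,0,0)),((78,-16,20),(255,0,0)),((78,-28,20),(255,0,0)),((70,22,10),(0,255,255)),((70,-22,10),(0,255,255))):
    X=np.array([p[0]+a*np.cos(y)-b*np.sin(y),p[1]+a*np.sin(y)+b*np.cos(y),p[2]-3+c])
    u=proj(s,X); cv2.circle(cr,(int((u[0]-220+.5)*10),int((u[1]-185+.5)*10)),3,col,-1)
for h in ((565,-12.2,116),(534.1,18.7,116)):
    u=proj(s,np.array(h)); cv2.circle(cr,(int((u[0]-220+.5)*10),int((u[1]-185+.5)*10)),3,(0,255,0),-1)
cv2.imwrite("pics/close2.png",cr)
E
```

```text
time_s: 9.1
tool_pos: [500.8, -47.0, 143.0]
tcp_rot: [-0.0, 0.924, 0.383, -0.0]
contact_force: [-0.0, 0.4, -3.5]
gripper_width: 0.144
grip_force: 39.8
[500.7 -46.9 143. ] [-0.   0.9  0.4 -0. ]
44.98980276893195
```

View pics/close2.png

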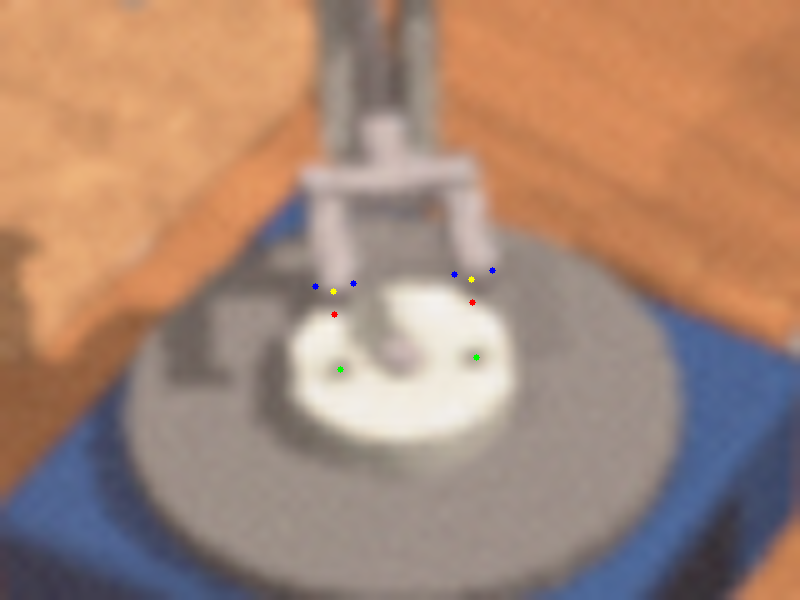

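The green marks (predicted hole positions) land on the imaged holes at (340,369) and (476,357). The arm ends seem a little further back than predicted, so I'll look closer.

Run:
```python
from sp import *
ims=[capture("scene")["color"].astype(float) for _ in range(12)]
s=capture("scene"); im=np.mean(ims,0); cv2.imwrite("pics/avg.png",im)
x0,y0=245,198
c=cv2.resize(im[y0:y0+30,x0:x0+32].astype(np.float32),None,fx=20,fy=20,interpolation=cv2.INTER_LANCZOS4)
c=np.clip((c-60)*1.4,0,255)
o=ctrl.observe(); p=o["tool_pos"]
for a in range(5): cv2.line(c,(int((50+a*0)),0),(50,0),(0,0,0))
for (a,b,z) in ((70,22,0),(70,-22,0),(78,28,20),(78,16,20),(78,-16,20),(78,-28,20),(26,28,20),(26,-28,20),(38,16,20),(38,-16,20)):
    k=.70711; X=np.array([p[0]+k*(a-b),p[1]+k*(a+b),p[2]-3+z]); u=proj(s,X)
    q=(int((u[0]-x0+.5)*20),int((u[1]-y0+.5)*20)); cv2.drawMarker(c,q,(0,0,255) if z==0 else (255,0,0),0,10,1)
cv2.imwrite("pics/close3.png",c)
for ax in ((1,1,0),(1,-1,0),(0,0,1)):
    v=np.array(ax,float); v/=np.linalg.norm(v); X=np.array([550,0,130.]); print(ax,"crop px per mm",(proj(s,X+v)-proj(s,X))*20)
```

```text
(1, 1, 0) crop px per mm [0.6 4.2]
(1, -1, 0) crop px per mm [-6.2  0.6]
(0, 0, 1) crop px per mm [-0.2 -4.6][ WARN:0@18.728] global loadsave.cpp:1063 imwrite_ Unsupported depth image for selected encoder is fallbacked to CV_8U.
```

View pics/close3.png

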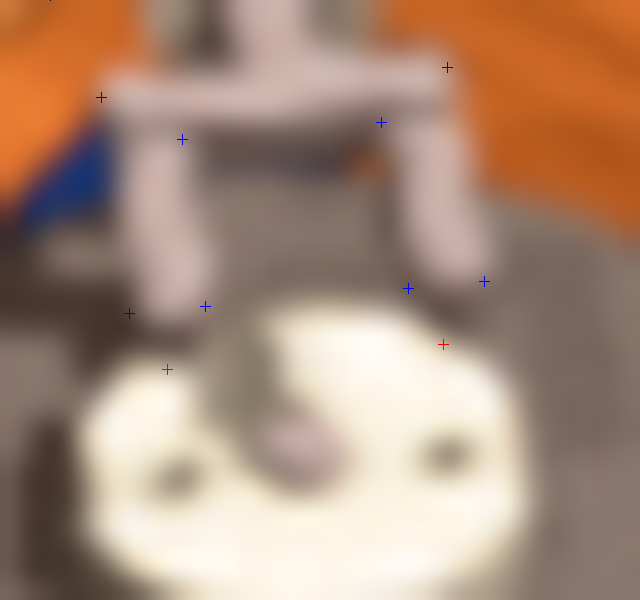

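```bash
python3 -m jog '[-1,0.003,0.0015,0,0,0,0, -1,0,0,0.008,0,0,0, -1,0,0,0.008,0,0,0, -1,0,0,0.004,0,0,0, -1,0,0,0,0,0,0]'
python3 - <<'E'
from sp import *
s=capture("scene"); im=np.mean([capture("scene")["color"].astype(float) for _ in range(8)],0)
x0,y0=245,203
c=cv2.resize(im[y0:y0+30,x0:x0+32].astype(np.float32),None,fx=20,fy=20,interpolation=cv2.INTER_LANCZOS4)
c=np.clip((c-60)*1.3,0,255)
p=ctrl.observe()["tool_pos"]; print(p)
def mk(X,col):
    u=proj(s,np.array(X,float)); cv2.drawMarker(c,(int((u[0]-x0+.5)*20),int((u[1]-y0+.5)*20)),col,0,10,1)
for h in ((565,-12.2),(534.1,18.7)):
    mk((*h,116),(0,255,0)); mk((*h,p[2]-3),(0,0,255))   # where tips ought to be
    for l in (6,-6):                                    # arm-end top corners ought to be
        k=.70711; mk((h[0]+k*8-k*l,h[1]+k*8+k*l,p[2]+17),(255,0,0))
for l in (28,-28): mk((549.6+k*(-44-l),3.2+k*(-44+l),p[2]+17),(255,0,255)); 
cv2.imwrite("pics/close4.png",c.astype(np.uint8))
E
```

```text
time_s: 10.42
tool_pos: [503.7, -46.3, 122.6]
tcp_rot: [0.0, 0.924, 0.382, -0.0]
contact_force: [0.3, 0.1, -2.7]
gripper_width: 0.148
grip_force: 39.8
[504.  -46.1 123.1]
```

View pics/close4.png

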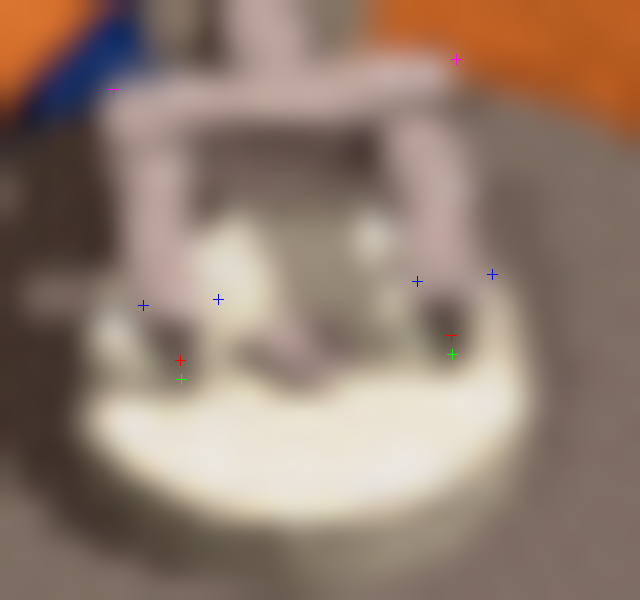

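The pins, dark at (175,345) and (448,330), sit almost over the marked holes, about 1 mm off sideways. I'll nudge and lower, watching the force.

```bash
python3 -m jog '[-1,0,-0.001,0,0,0,0, -1,0,0,0.002,0,0,0, -1,0,0,0.002,0,0,0, -1,0,0,0.002,0,0,0, -1,0,0,0,0,0,0]' && python3 -m jog '[-1,0,0,0.001,0,0,0, -1,0,0,0.001,0,0,0, -1,0,0,0,0,0,0, -1,0,0,0,0,0,0, -1,0,0,0,0,0,0]'; python3 -c "
from cell import ctrl;print(ctrl.observe()['moment'])"
```

```text
time_s: 11.5
tool_pos: [503.2, -45.7, 116.9]
tcp_rot: [0.0, 0.924, 0.382, -0.0]
contact_force: [-1.5, -1.5, 0.3]
gripper_width: 0.143
grip_force: 39.8
time_s: 12.12
tool_pos: [503.0, -45.6, 115.0]
tcp_rot: [-0.0, 0.924, 0.382, -0.0]
contact_force: [-4.4, -2.7, 3.4]
gripper_width: 0.149
grip_force: 40.0
[-0.52484946  0.88261065  0.14557351]
```

Tips are about 4 mm into the holes, and the reaction pushes the tool backwards along the handle. I'll ease back and continue.

```bash
python3 -m jog '[-1,-0.001,0,0,0,0,0, -1,-0.0005,0,0.001,0,0,0, -1,0,0,0.001,0,0,0, -1,0,0,0,0,0,0, -1,0,0,0,0,0,0]' && python3 -m jog '[-1,0,0,0.001,0,0,0, -1,0,0,0.001,0,0,0, -1,0,0,0,0,0,0, -1,0,0,0,0,0,0, -1,0,0,0,0,0,0]'; python3 -c "
from cell import ctrl;print(ctrl.observe()['moment'])"
```

```text
time_s: 12.75
tool_pos: [502.3, -46.4, 113.0]
tcp_rot: [0.0, 0.924, 0.383, -0.0]
contact_force: [0.7, -0.1, -2.4]
gripper_width: 0.145
grip_force: 40.0
time_s: 13.38
tool_pos: [502.2, -46.5, 111.0]
tcp_rot: [0.0, 0.924, 0.382, 0.0]
contact_force: [-0.2, -0.5, -3.3]
gripper_width: 0.145
grip_force: 40.0
[-0.10453145  0.08592891  0.03391809]
```

```bash
python3 -m jog '[-1,0,0,0.001,0,0,0, -1,0,0,0.001,0,0,0, -1,0,0,0,0,0,0, -1,0,0,0,0,0,0, -1,0,0,0,0,0,0]'; python3 -m jog '[-1,0,0,0.0005,0,0,0, -1,0,0,0,0,0,0, -1,0,0,0,0,0,0, -1,0,0,0,0,0,0, -1,0,0,0,0,0,0]';python3 -c "
from cell import ctrl;print(ctrl.observe()['moment'])"
```

```text
time_s: 14.0
tool_pos: [502.2, -46.5, 109.0]
tcp_rot: [0.0, 0.924, 0.382, 0.0]
contact_force: [-0.5, -0.7, -2.4]
gripper_width: 0.147
grip_force: 40.0
time_s: 14.62
tool_pos: [502.2, -46.5, 108.5]
tcp_rot: [0.0, 0.924, 0.382, 0.0]
contact_force: [-0.3, -0.7, -0.6]
gripper_width: 0.149
grip_force: 40.0
[-0.07886249  0.20237241 -0.00766874]
```

Both pins are seated, with the arm underside just touching the face. Now I'll turn about the nut axis, 68.5 mm ahead, at 4° per row.

```bash
python3 -m jog '[-1,0.00017,-0.00478,0,0,0,4, -1,0.00017,-0.00478,0,0,0,4, -1,0.00017,-0.00478,0,0,0,4, -1,0,0,0,0,0,0, -1,0,0,0,0,0,0]';python3 -c "
from cell import ctrl;print(ctrl.observe()['moment'])"
```

```text
time_s: 15.25
tool_pos: [492.4, -35.8, 108.4]
tcp_rot: [-0.0, 0.959, 0.284, -0.001]
contact_force: [-5.6, -3.5, 4.6]
gripper_width: 0.146
grip_force: 40.0
[-0.71966682  1.20344958 -0.0341832 ]
```

```bash
python3 -m jog '[-1,-0.001,0,0,0,0,0, -1,0,0,0,0,0,0, -1,0,0,0,0,0,0, -1,0,0,0,0,0,0, -1,0,0,0,0,0,0]';python3 - <<'E'
from sp import *
print(ctrl.observe()['moment'])
im=np.mean([capture("scene")["color"].astype(float) for _ in range(6)],0)
c=cv2.resize(im[198:238,240:290].astype(np.float32),None,fx=15,fy=15,interpolation=cv2.INTER_CUBIC)
cv2.imwrite("pics/turn1.png",np.clip((c-40)*1.2,0,255).astype(np.uint8))
E
```

```text
time_s: 15.88
tool_pos: [492.4, -35.9, 108.5]
tcp_rot: [0.0, 0.959, 0.284, -0.0]
contact_force: [-0.9, -1.3, 0.8]
gripper_width: 0.148
grip_force: 40.0
[-0.3  0.3  0. ]
```

View pics/turn1.png

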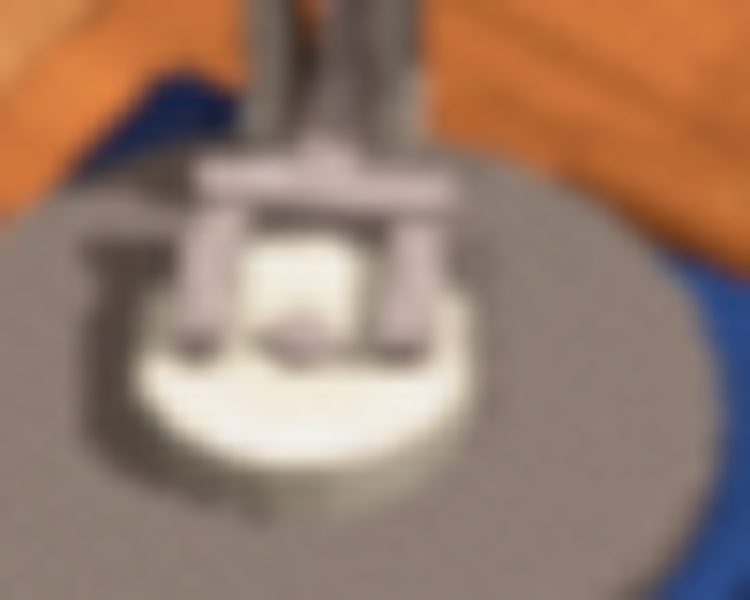

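The fork lies flat on the nut face, with the arm ends at (195,345) and (403,345) either side of the spindle at (300,340). The pins are still seated, so I'll continue.

```bash
python3 -m jog '[-1,0.00015,-0.00485,0,0,0,4, -1,0.00015,-0.00485,0,0,0,4, -1,0.00015,-0.00485,0,0,0,4, -1,0,0,0,0,0,0, -1,0,0,0,0,0,0]' && python3 -m jog '[-1,0.00015,-0.00485,0,0,0,4, -1,0.00015,-0.00485,0,0,0,4, -1,0,0,0,0,0,0, -1,0,0,0,0,0,0, -1,0,0,0,0,0,0]';python3 -c "
from cell import ctrl;print(ctrl.observe()['moment'])"
```

```text
time_s: 16.8
tool_pos: [485.7, -22.9, 108.5]
tcp_rot: [-0.0, 0.983, 0.183, -0.0]
contact_force: [0.2, 0.2, 0.5]
gripper_width: 0.142
grip_force: 40.0
time_s: 17.42
tool_pos: [482.9, -13.7, 108.5]
tcp_rot: [-0.0, 0.994, 0.113, 0.0]
contact_force: [-0.8, 0.5, -1.0]
gripper_width: 0.143
grip_force: 40.0
[0.2390355  0.15900126 0.05817479]
```

```bash
for i in 1 2; do python3 -m jog '[-1,0.00004,-0.00243,0,0,0,2, -1,0.00004,-0.00243,0,0,0,2, -1,0,0,0,0,0,0, -1,0,0,0,0,0,0, -1,0,0,0,0,0,0]';python3 -c "
from cell import ctrl;print(ctrl.observe()['moment'])"; done
```

```text
time_s: 18.05
tool_pos: [482.0, -8.8, 108.5]
tcp_rot: [-0.0, 0.997, 0.078, 0.0]
contact_force: [-0.0, 1.0, 0.1]
gripper_width: 0.14
grip_force: 40.0
[0.03782071 0.01445884 0.07891462]
time_s: 18.68
tool_pos: [481.4, -3.9, 108.5]
tcp_rot: [-0.0, 0.999, 0.044, -0.0]
contact_force: [0.2, 0.5, 0.4]
gripper_width: 0.146
grip_force: 40.0
[0.15609132 0.01062126 0.05253203]
```

```bash
for i in 1 2; do python3 -m jog '[-1,0,-0.00243,0,0,0,2, -1,0,0,0,0,0,0, -1,0,0,0,0,0,0, -1,0,-0.00243,0,0,0,2, -1,0,0,0,0,0,0]';python3 -c "
from cell import ctrl;print(ctrl.observe()['moment'])"; done
```

```text
time_s: 19.3
tool_pos: [481.1, 0.1, 108.5]
tcp_rot: [0.001, 1.0, 0.007, 0.0]
contact_force: [1.5, -4.7, -1.2]
gripper_width: 0.147
grip_force: 40.2
[-1.45255238 -0.25398511  0.41414779]
time_s: 19.92
tool_pos: [481.1, 2.4, 108.5]
tcp_rot: [0.002, 1.0, -0.028, 0.0]
contact_force: [2.1, -23.1, -0.9]
gripper_width: 0.149
grip_force: 41.5
[-5.32514133 -0.27113594  0.77617317]
```

The reaction rose to 23 N, about 1.6 Nm against 0.3 Nm of friction, near the expected angle, so the nut is at its stop. I'll back off within the pin slack and lift straight up.

```bash
python3 -m jog '[-1,0,0.00243,0,0,0,-2, -1,0,0.00243,0,0,0,-2, -1,0,0.00182,0,0,0,-1.5, -1,0,0,0,0,0,0, -1,0,0,0,0,0,0]' && python3 -m jog '[-1,0,0,-0.002,0,0,0, -1,0,0,-0.003,0,0,0, -1,0,0,-0.003,0,0,0, -1,0,0,-0.004,0,0,0, -1,0,0,0,0,0,0]'
```

```text
time_s: 20.55
tool_pos: [481.1, -1.0, 108.5]
tcp_rot: [0.0, 1.0, 0.021, 0.0]
contact_force: [4.3, -1.5, -1.8]
gripper_width: 0.145
grip_force: 40.0
time_s: 21.18
tool_pos: [481.6, -1.1, 120.7]
tcp_rot: [0.0, 1.0, 0.021, 0.001]
contact_force: [8.4, -2.7, -9.1]
gripper_width: 0.144
grip_force: 40.0
```

```bash
python3 -m jog '[-1,0.001,0,0,0,0,0, -1,0.0005,0,-0.002,0,0,0, -1,0,0,-0.003,0,0,0, -1,0,0,-0.003,0,0,0, -1,0,0,0,0,0,0]'
```

```text
time_s: 21.8
tool_pos: [482.9, -1.2, 128.6]
tcp_rot: [0.0, 1.0, 0.021, 0.001]
contact_force: [9.5, -4.4, -11.0]
gripper_width: 0.146
grip_force: 40.0
```

Run:
```python
from sp import *
print(ctrl.observe()['moment'],ctrl.observe()['contact_force'])
im=np.mean([capture("scene")["color"].astype(float) for _ in range(6)],0)
c=cv2.resize(im[185:235,240:300].astype(np.float32),None,fx=12,fy=12,interpolation=cv2.INTER_CUBIC)
cv2.imwrite("pics/lift1.png",np.clip((c-40)*1.2,0,255).astype(np.uint8))
```

```text
[-0.9 -1.8  0.2] [  9.5  -4.4 -11. ]
```

View pics/lift1.png

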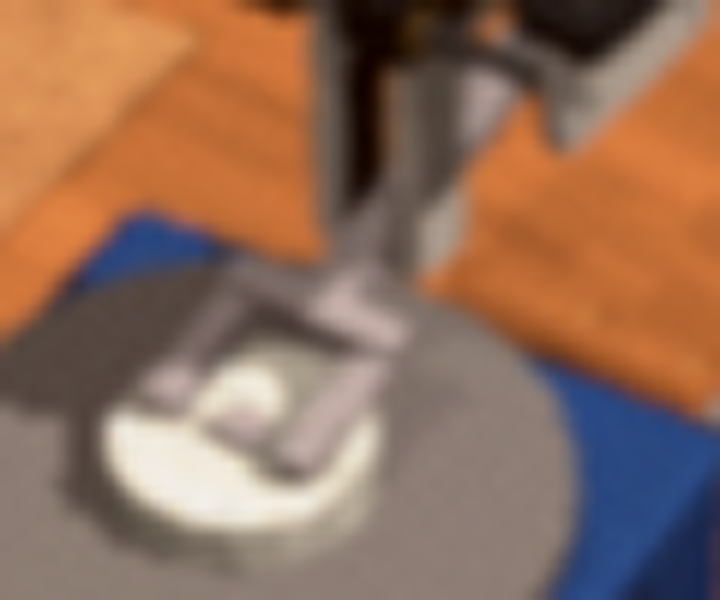

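The fork has pitched about 15° nose-down in the grip, and the pins are still hooked in the holes at (170,385) and (285,460). I'll lower it back flat on the nut, remove the side load, grip harder and lift again.

```bash
python3 -m jog '[-1,0,0,-0.0,0,0,0, -1,0,0,0.004,0,0,0, -1,0,0,0.004,0,0,0, -1,0,0,0.004,0,0,0, -1,0,0,0,0,0,0]' 40 && python3 -m jog '[-1,0,0,0.003,0,0,0, -1,0,0,0.003,0,0,0, -1,0,0,0.001,0,0,0, -1,0,0,0,0,0,0, -1,0,0,0,0,0,0]' ;python3 -c "
from cell import ctrl;print(ctrl.observe()['moment'])"
```

```text
time_s: 22.72
tool_pos: [480.5, -1.1, 115.7]
tcp_rot: [-0.0, 1.0, 0.021, -0.002]
contact_force: [-7.1, -2.6, 3.6]
gripper_width: 0.143
grip_force: 40.0
time_s: 23.35
tool_pos: [480.3, -1.0, 108.8]
tcp_rot: [-0.0, 1.0, 0.021, -0.002]
contact_force: [-8.3, -2.9, 5.0]
gripper_width: 0.148
grip_force: 40.0
[-0.62218034  1.81240973  0.09509334]
```

```bash
python3 -m jog '[-1,-0.0015,0,0,0,0,0, -1,0,0,0.001,0,0,0, -1,0,0.0018,0,0,0,-1.5, -1,0,0,0,0,0,0, -1,0,0,0,0,0,0]';python3 -c "
from cell import ctrl;print(ctrl.observe()['moment'])"
```

```text
time_s: 23.98
tool_pos: [480.5, -2.4, 108.4]
tcp_rot: [-0.0, 0.999, 0.035, -0.001]
contact_force: [-5.3, -1.0, 6.9]
gripper_width: 0.145
grip_force: 40.0
[0.06769873 1.04539843 0.07892063]
```

```bash
python3 -m jog '[-1,-0.0005,0,0,0,0,0, -1,0,0,0,0,0,0, -1,0,0,0,0,0,0, -1,0,0,0,0,0,0, -1,0,0,0,0,0,0]' 6;python3 -c "
from cell import ctrl;print(ctrl.observe()['moment'])";  python3 -m jog '[-1,0,0,0,0,0,0, -1,0,0,0,0,0,0, -1,0,0,0,0,0,0, -1,0,0,0,0,0,0, -1,0,0,0,0,0,0]' 60;python3 -c "
from cell import ctrl;print(ctrl.observe()['moment'])"
```

```text
time_s: 24.6
tool_pos: [480.4, -2.9, 108.5]
tcp_rot: [0.0, 0.999, 0.035, -0.0]
contact_force: [-0.4, -0.0, -1.7]
gripper_width: 0.148
grip_force: 6.0
[ 0.13394373  0.14919091 -0.02348581]
time_s: 25.22
tool_pos: [480.4, -2.9, 108.5]
tcp_rot: [0.0, 0.999, 0.035, -0.0]
contact_force: [1.1, -0.4, -1.2]
gripper_width: 0.145
grip_force: 60.0
[ 0.02805295  0.11592837 -0.0041588 ]
```

Everything has relaxed. Lifting in small steps now.

```bash
python3 -m jog '[-1,0,0,-0.001,0,0,0, -1,0,0,-0.001,0,0,0, -1,0,0,-0.002,0,0,0, -1,0,0,0,0,0,0, -1,0,0,0,0,0,0]';python3 -c "
from cell import ctrl;print(ctrl.observe()['moment'])"
```

```text
time_s: 25.85
tool_pos: [480.4, -2.9, 112.5]
tcp_rot: [0.0, 0.999, 0.035, -0.0]
contact_force: [-0.0, -0.6, -2.6]
gripper_width: 0.14
grip_force: 60.0
[-0.00875978  0.16648709  0.00117984]
```

```bash
python3 -m jog '[-1,0,0,-0.002,0,0,0, -1,0,0,-0.002,0,0,0, -1,0,0,-0.002,0,0,0, -1,0,0,0,0,0,0, -1,0,0,0,0,0,0]';python3 -m jog '[-1,0,0,-0.002,0,0,0, -1,0,0,-0.003,0,0,0, -1,0,0,-0.003,0,0,0, -1,0,0,-0.004,0,0,0, -1,0,0,0,0,0,0]';python3 -c "
from cell import ctrl;print(ctrl.observe()['moment'])"
```

```text
time_s: 26.48
tool_pos: [480.4, -2.9, 118.5]
tcp_rot: [0.0, 0.999, 0.035, -0.0]
contact_force: [-0.3, 0.3, -2.9]
gripper_width: 0.139
grip_force: 60.0
time_s: 27.1
tool_pos: [480.6, -2.8, 130.8]
tcp_rot: [-0.0, 0.999, 0.035, 0.0]
contact_force: [0.5, 0.1, -1.7]
gripper_width: 0.143
grip_force: 60.0
[ 0.01516896  0.18855205 -0.01538018]
```

The spanner is free. Next I'll raise it, move over the mat, and check the nut angle from above.

```bash
python3 -m jog '[-1,0,0,-0.02,0,0,0, -1,-0.01,0.02,-0.02,0,0,0, -1,-0.01,0.04,0,0,0,0, -1,-0.01,0.045,0,0,0,0, -1,-0.01,0.045,0,0,0,0]' && python3 -m jog '[-1,-0.01,0.045,0,0,0,0, -1,-0.01,0.04,0,0,0,0, -1,0,0.02,0.0,0,0,0, -1,0,0,0,0,0,0, -1,0,0,0,0,0,0]'
python3 - <<'E'
from sp import *
d=capture("top"); im=np.mean([capture("top")["color"].astype(float) for _ in range(4)],0).astype(np.uint8)
big=cv2.resize(im[150:220,240:320],None,fx=8,fy=8,interpolation=2); g=cv2.cvtColor(big,6)
m=(g>170).astype(np.uint8); n,l,st,c=cv2.connectedComponentsWithStats(m); i=1+st[1:,4].argmax()
hull=cv2.convexHull(max(cv2.findContours((l==i).astype(np.uint8),0,2)[0],key=len))
mm=np.zeros_like(m); cv2.fillPoly(mm,[hull],1); mm=cv2.erode(mm,np.ones((25,25)))
n,l,st,c=cv2.connectedComponentsWithStats((g<150).astype(np.uint8)&mm)
P=[]
for k in range(1,n):
    if st[k,4]>30: P.append(ray(d,((c[k][0]+.5)/8-.5+240,(c[k][1]+.5)/8-.5+150),116)); print(st[k,4],P[-1])
print("line yaw",yaw(P[-1]-P[0]))
# housing sides from blue mask
hsv=cv2.cvtColor(im,40); b=((hsv[...,0]>100)&(hsv[...,0]<130)&(hsv[...,1]>120)).astype(np.uint8); b[:, :225]=0; b[:,330:]=0
pts=np.argwhere(b)[:,::-1]; w=np.array([ray(d,p,84)[:2] for p in pts],np.float32); print("housing",cv2.minAreaRect(w))
s=capture("scene"); cr=s["color"][150:260,170:310]
cv2.imwrite("pics/final1.png",np.hstack([cv2.resize(cr,(490,385),interpolation=2),cv2.resize(d["color"][160:270,240:328],(308,385),interpolation=2)]))
E
```

```text
time_s: 27.72
tool_pos: [450.7, -156.3, 170.6]
tcp_rot: [-0.0, 0.999, 0.035, 0.0]
contact_force: [1.5, 0.3, -1.9]
gripper_width: 0.145
grip_force: 60.0
time_s: 28.35
tool_pos: [438.2, -260.8, 170.3]
tcp_rot: [-0.0, 0.999, 0.035, -0.0]
contact_force: [0.7, 0.6, -2.0]
gripper_width: 0.14
grip_force: 60.0
710 [552.3 -18.6 116. ]
514 [548.6  -3.3 116. ]
88 [553.5   5.2 116. ]
711 [546.8  25.2 116. ]
132 [547.6   8.1 116. ]
line yaw 99.98419561438675
housing ((548.0307006835938, 3.1397628784179688), (192.42529296875, 193.9654541015625), 7.488430500030518)
```

The hole line lies at 97.2° and the housing y axis at 97.5°, so the nut is tight. I'll lower the spanner onto the mat.

```bash
python3 -m jog '[-1,0,0,0.03,0,0,0, -1,0,0,0.04,0,0,0, -1,0,0,0.04,0,0,0, -1,0,0,0.03,0,0,0, -1,0,0,0.012,0,0,0]' && python3 -m jog '[-1,0,0,0.004,0,0,0, -1,0,0,0.003,0,0,0, -1,0,0,0.001,0,0,0, -1,0,0,0,0,0,0, -1,0,0,0,0,0,0]'; python3 -c "
from cell import ctrl;print(ctrl.observe()['moment'])"
```

```text
time_s: 29.28
tool_pos: [437.6, -261.1, 17.3]
tcp_rot: [-0.0, 0.999, 0.035, -0.001]
contact_force: [-0.1, 0.4, -2.1]
gripper_width: 0.142
grip_force: 60.0
time_s: 29.9
tool_pos: [438.4, -261.4, 10.8]
tcp_rot: [0.0, 0.999, 0.035, 0.0]
contact_force: [0.2, -0.4, -2.4]
gripper_width: 0.146
grip_force: 60.0
[-0.04004729  0.19355168 -0.01127622]
```

```bash
python3 -m jog '[-1,0,0,0.001,0,0,0, -1,0,0,0.001,0,0,0, -1,0,0,0.001,0,0,0, -1,0,0,0,0,0,0, -1,0,0,0,0,0,0]' && python3 -m jog '[-1,0,0,0.0005,0,0,0, -1,0,0,0,0,0,0, -1,0,0,0.0005,0,0,0, -1,0,0,0,0,0,0, -1,0,0,0,0,0,0]'; python3 -c "
from cell import ctrl;print(ctrl.observe()['moment'])"
```

```text
time_s: 30.52
tool_pos: [438.6, -261.5, 7.7]
tcp_rot: [0.0, 0.999, 0.035, 0.0]
contact_force: [3.0, 0.5, 3.8]
gripper_width: 0.145
grip_force: 60.0
time_s: 31.15
tool_pos: [438.7, -261.6, 7.2]
tcp_rot: [-0.0, 0.999, 0.035, 0.001]
contact_force: [-0.8, 2.6, 21.9]
gripper_width: 0.14
grip_force: 60.0
[0.82001117 0.65537191 0.01413739]
```

```bash
python3 -m jog '[-1,0,0,-0.0005,0,0,0, -1,0,0,0,0,0,0, -1,0,0,0,0,0,0, -1,0,0,0,0,0,0, -1,0,0,0,0,0,0]' 5 && python3 -m jog '[-0.6,0,0,0,0,0,0, -0.5,0,0,0,0,0,0, -0.4,0,0,0,0,0,0, -0.2,0,0,0,0,0,0, 0,0,0,0,0,0,0]' && python3 -m jog '[0,0,0,0,0,0,0, 0,0,0,-0.01,0,0,0, 0,0,0,-0.03,0,0,0, 0,0,0,-0.05,0,0,0, 0,0,0,-0.05,0,0,0]' && python3 -m jog '[0,0,0,-0.04,0,0,0, 0,0.04,-0.05,0,0,0,0, 0,0.04,-0.05,0,0,0,0, 0,0.04,-0.05,0,0,0,0, 0,0.04,-0.05,0,0,0,0]'
python3 - <<'E'
from sp import *
s=capture("scene"); d=capture("top")
cv2.imwrite("pics/final2.png",np.hstack([cv2.resize(s["color"][150:260,170:310],(490,385),interpolation=2),cv2.resize(d["color"][170:280,320:408],(308,385),interpolation=2)]))
E
```

```text
time_s: 31.78
tool_pos: [438.5, -261.7, 7.2]
tcp_rot: [0.0, 0.999, 0.035, 0.0]
contact_force: [1.6, 0.5, 7.4]
gripper_width: 0.148
grip_force: 5.0
time_s: 32.4
tool_pos: [438.2, -261.4, 7.0]
tcp_rot: [0.0, 0.999, 0.035, -0.0]
contact_force: [0.3, 0.1, 0.8]
gripper_width: 0.469
grip_force: 0.0
time_s: 33.02
tool_pos: [437.6, -261.6, 148.8]
tcp_rot: [0.0, 0.999, 0.034, -0.0]
contact_force: [1.2, 0.3, 0.1]
gripper_width: 0.499
grip_force: 0.0
time_s: 33.65
tool_pos: [581.4, -54.0, 187.8]
tcp_rot: [-0.0, 0.999, 0.035, 0.0]
contact_force: [0.6, -0.6, 1.0]
gripper_width: 0.504
grip_force: 0.0
```

View pics/final2.png

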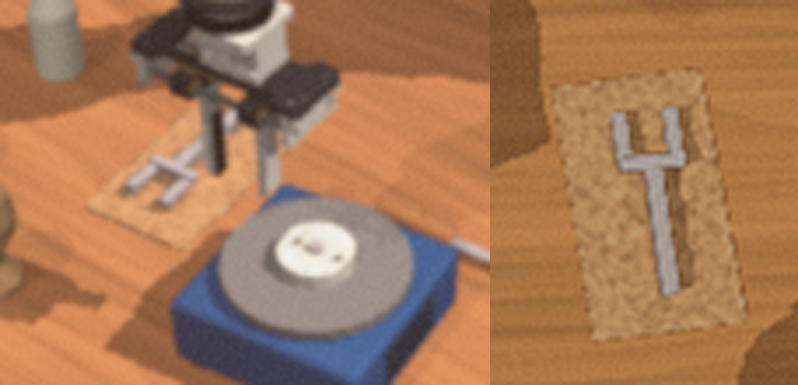

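The spanner lies wholly on the mat, fork at (648,140) and tail at (670,290), pins down. The gripper is clear of everything and the nut is at its stop, so I'll hand in.

```bash
python3 -c "
from cell import ctrl;print(ctrl.hand_in())"
```

```text
the job is handed in; nothing more can be done
None
```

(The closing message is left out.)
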